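# Set the autocollimator's filter slide to the third click and switch on the lamp

### The arm

A 6-joint arm with a two-finger parallel gripper is mounted at the origin on a cart in front of the work surface, level with it; the furniture and walls round the work are solid. World frame = base frame: x ahead of the robot, y to its left, z up, the work surface at z = 0. Lengths are in m, angles in rad, forces in N, time in s.
With the tool pointing down it reaches from about 0.275 to 0.85 m from the base axis. Payload 19 kg.
Tool frame: the origin (TCP) lies midway between the tips of the shut fingers; the grasp point (between the pads) lies 19 mm behind it; z points along the fingers, y is the line along which they close (so a half turn about z gives the same grasp; the last joint's range is limited). The gripper opens to 85 mm and grips with 20 to 120 N. Pads are 22 mm wide; open, the fingers measure 114 mm over their backs; the gripper's body (76 mm by 85 mm) begins 54 mm behind the grasp point. The pads swing forward as they close: fully open they stand 13 mm farther back than shut.
Start: joints at [1.203, 0.15, 1.437, -0, 1.554, -0.134], TCP at [0.133, 0.559, 0.231] pointing down, gripper open.
Joint ranges: [-2.8, 2.8], [-0.68, 2.1], [0.12, 2.68], [-1.39, 4.53], [0.16, 2.79], [-2.81, 2.81]. Speed limits (rad/s): [1.89, 1.89, 2.22, 3.01, 3.01, 3.01].

### API

Orientations are given as a unit quaternion [w, x, y, z].
In Python, from bench import robot, vision gives the robot as it stands.
- The arm moves only by the shell command python3 -m inch 'ROWS' [OPENING]. ROWS is a JSON object of lists of equal length, an entry for each row: "dp": the shift along the tool's x, y, z in mm, a list of three; "twist": the turn about the tool's z in degrees. In form: {"dp": [[dx, dy, dz], ...], "twist": [twist, ...]}. A call has exactly 8 rows; each row shifts and turns the commanded pose from where the row before left it, along the tool's axes as they then stand; what a row does not reach is not made up. A row lasts 1/12 s, in which the tool goes at most 41.7 mm and 7.16 degrees, less where a joint would pass 70% of its speed; a pose out of reach is approached as far as the arm can. A call is refused whole if a number of a shift passes 41.7 or a number of a turn 7.16, either way. A call with a gripper value outside its range is refused whole. OPENING is the opening in per cent of the stroke, from 0 (shut) to 100 (fully open), set as the call begins (- or left out, the last holds). The fingers move at their own pace and stop on an object; the grip force is fixed at half the most. Time passes only in rows, so rows that do not move let the fingers close, or fill a call up. It gives the time, the measured TCP pose, the force, the opening and the grip force at its end, in the units of the state.
- robot.get_obs(): the state, without advancing time (a new reading comes with each control period).
- vision.grab_frame(name): name is "side" or "top"; returns (picture, depth): 384x512x3 uint8, red, green, blue; 384x512 float32, m along the optical axis (not along the pixel's ray), 0 where there is no reading.
- vision.get_calibration(name): a dict with "K" (3x3 intrinsics, pixels), "rvec" (rotation vector, rad) and "tvec" (3), from world to camera coordinates, as OpenCV has them. Camera axes: x right, y down, z forward; pixel columns grow to the right and rows downward; lengths in m; the calibration is good to about 2 mm. A picture is of the moment at which its call begins. get_calibration takes no time and is no camera call.
- robot.hand_in(): hands the job in; it is judged then, once.
The state is a dict: "clock": time; "joint_pos": joint angles; "dq": joint speeds; "tau": joint torques, N m; "tool_pos": TCP position; "ee_rot": TCP orientation; "force": force on the tool from outside, world axes, zero at the start; "torque": the same for the moment, N m; "grip_width": finger opening in m; "finger_force": force on a finger pad.
Only numpy, scipy, OpenCV 4.12 (cv2) and the standard library are available. Lean on these libraries where they do the work, as an engineer would, in place of code of your own. Each camera call takes 0.05 s, during which the arm holds its last target. There are 200 camera calls.

### The job

Make the autocollimator ready to sight its mirror: with closed fingertips push the knob of the filter slide in, click by click, until it has dropped into its third click, counted from fully out, without running past it. Only then, because the bare lamp would dazzle the camera, press the lamp key on top of the rear housing right down and let it come up again. Do not take hold of anything, and leave the mirror, the white lens cap, the loupe and the gauge block where they stand.

Things in the scene. Friction and masses are not known exactly. Their poses are not given: they have to be found in the camera images.
- autocollimator: Fixed bench instrument, about 84 x 285 x 100 mm: white rear housing (74 x 80 mm, top at 98 mm) at its +y end, dark filter gate (56 x 40 mm, top 99 mm, brass cap to 104 mm) in the middle, barrel with objective at its -y end. Origin on the bench under the middle of the gate. Axes: z up, -y where the objective looks, +x the way the filter slide is pushed in.
- filter_slide (a joint): Travel in m of the filter slide, a flat bar through the gate; 0 fully out, grows as it is pushed in. Starts on its plain part, 0 to 0.012. A sprung ball drops into notches at 0.022 (first click), 0.036, 0.050 (third), 0.064, 0.078; stop at 0.082. Plain part about 1 N, leaving a notch 5 to 7 N; some 7 to 9 mm past a notch the slide snaps ahead of the finger into the next and stays.
- slide_knob (a point): Centre of the outer face of the slide's round black knob (24 mm diameter, 10 mm thick, axis along the slide, centre 70 mm above the bench). The face looks along the autocollimator's -x and moves with the slide; it is pushed along +x. Nothing stands within 60 mm in front of it.
- lamp_key (a joint): Travel in m of the lamp key, a round grey push key, 20 mm diameter, in a dark 36 mm collar on top of the rear housing. 0 is up, 0.005 fully down; it is pressed vertically downward, springs back, and takes about 1.5 N to start and 5 N to reach the bottom. It counts as pressed from 0.0035.
- lamp_key_top (a point): Centre of the top face of the lamp key, 119 mm above the bench and 9 mm above its collar when up. It lies 94 mm along the autocollimator's +y from its origin.
- plane_mirror: Loose round mirror in a dark upright holder, 62 x 40 x 99 mm, facing the objective about 0.1 m in front of it. Origin at the centre of its underside. Not to be moved.
- white_cap: Loose white lens cap, 27 mm diameter, 11 mm tall, lying on the bench beside the barrel. Origin at the centre of its underside. Not to be moved.
- loupe: Loose green eye loupe, 39 mm diameter, 30 mm tall, standing on the bench in front of the rear housing. Origin at the centre of its underside. Not to be moved.
- gauge_block_30: Loose steel gauge block, 15 x 30 x 9 mm, lying on the bench to the right of the slide. Origin at the centre of its underside. Not to be moved.

How it is judged:
On the way, in this order (a step that is already met when the one before it is completed fails the run):
1. the filter slide rests in its third click (value of joint filter_slide between 0.0475 and 0.0525 m and velocity of joint filter_slide between -0.01 and 0.01 m/s), for 0.3 s.
2. the lamp key is pressed right down (value of joint lamp_key above 0.0035 m), for 0.05 s.
At the end, for the whole second after the job is handed in: The slide rests in its third notch (0.050 within 2.5 mm), the lamp key has been pressed after that and is up again, and the mirror stands where it was within 3 mm, the cap, loupe and gauge block within 10 mm (value of joint filter_slide between 0.0475 and 0.0525 m and value of joint lamp_key below 0.001 m and distance of plane_mirror from where it was at the start of the episode below 0.003 m and distance of each of white_cap, loupe, gauge_block_30 from where it was at the start of the episode below 0.01 m); the robot touches nothing.
It fails at once if the slide ran past its third click (value of joint filter_slide above 0.0575 m).
It fails at once if the lamp was switched on before the slide was in its third click (value of joint lamp_key above 0.002 m and (value of joint filter_slide below 0.0465 m or value of joint filter_slide above 0.0535 m)).
It fails at once if the knob was taken between the fingers (contact force between the fingers and filter_slide above 1 N and x of the grasp point in the frame of slide_knob between -0.002 and 0.016 m and y of the grasp point in the frame of slide_knob between -0.014 and 0.014 m and z of the grasp point in the frame of slide_knob between -0.012 and 0.012 m).
It fails at once if the mirror was knocked (distance of plane_mirror from where it was at the start of the episode above 0.005 m).
It fails at once if a bystander was carried off or knocked about (distance of any of white_cap, loupe, gauge_block_30 from where it was at the start of the episode above 0.02 m).
It also fails if it takes over 58 s, if anything falls off the work surface, if the arm or the gripper's body presses on something with over 40 N, if the wrist force passes 120 N, or if a joint passes its speed limit or range.

## Working session

There is one attempt and no reset: what is moved stays moved. The work goes in short steps, Python scripts to look and compute and a shell command to move; the robot and the scene stay as the last step left them, time stands still between calls to the robot, and variables do not carry over. Pictures are saved under pics/ and viewed, at most 10 in all, crops included, and the job is handed in when it is done.

```bash
ls; mkdir -p pics
python3 - <<'E'
from bench import robot, vision
import cv2, numpy as np
o=robot.get_obs(); print({k:o[k] for k in('clock','tool_pos','ee_rot','grip_width','force')})
for n in('side','top'):
    p,d=vision.grab_frame(n); cv2.imwrite(f'pics/{n}0.png',p[:,:,::-1]); np.savez(f'pics/{n}0.npz',p=p,d=d)
    print(n,vision.get_calibration(n))
E
```

```text
pics
{'clock': 0.0, 'tool_pos': array([0.13314474, 0.55912862, 0.23067296]), 'ee_rot': array([-1.54927415e-04,  1.16644267e-01,  9.93173568e-01, -5.95382482e-04]), 'grip_width': 0.0855126604566411, 'force': array([ 0.36968997,  0.29027307, -0.23450213])}
side {'K': array([[496.80212002,   0.        , 255.05643344],
       [  0.        , 496.80212002, 188.10963601],
       [  0.        ,   0.        ,   1.        ]]), 'rvec': array([ 0.64639524, -2.59532263,  1.20180634]), 'tvec': array([0.52187653, 0.23369736, 0.92094727])}
top {'K': array([[496.57501023,   0.        , 251.12310267],
       [  0.        , 496.57501023, 190.10032516],
       [  0.        ,   0.        ,   1.        ]]), 'rvec': array([ 2.10872104, -2.1241074 ,  0.20002916]), 'tvec': array([0.02154227, 0.59954278, 1.14465274])}
```

View pics/side0.png

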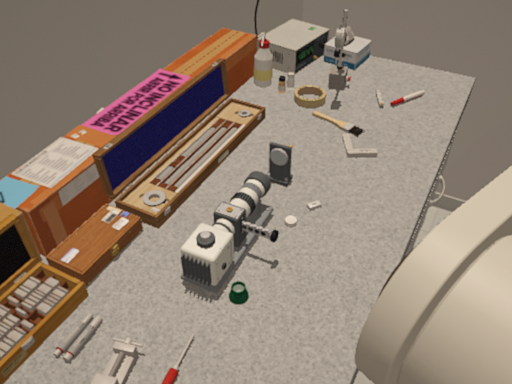

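View pics/top0.png

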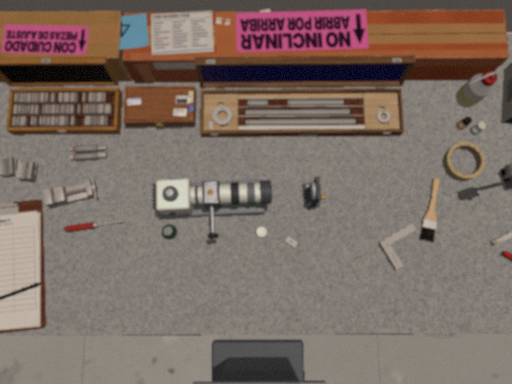

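The side view shows the instrument with its lamp key at about (206,238) and knob at (274,236). In the top view the key is near (170,193), the gate near (211,192) and the knob near (212,236). The loupe is at (169,231), the cap at (262,231), the gauge block at (291,241) and the mirror at (313,193). I'll enlarge both views.

```bash
python3 - <<'E'
import cv2,numpy as np
a=np.load('pics/top0.npz')['p'][170:250,145:280,::-1]
b=np.load('pics/side0.npz')['p'][165:310,170:300,::-1]
cv2.imwrite('pics/topc.png',cv2.resize(a,None,fx=5.9,fy=5.9,interpolation=cv2.INTER_CUBIC))
cv2.imwrite('pics/sidec.png',cv2.resize(b,None,fx=4,fy=4,interpolation=cv2.INTER_CUBIC))
E
cat > h.py <<'E'
import cv2,numpy as np
from bench import vision
def cal(n):
    c=vision.get_calibration(n); return c['K'],cv2.Rodrigues(c['rvec'])[0],c['tvec']
def onplane(n,u,v,z):
    K,R,t=cal(n); r=R.T@np.linalg.solve(K,[u,v,1]); c=-R.T@t
    return c+r*(z-c[2])/r[2]
def cloud(n,d):
    K,R,t=cal(n); v,u=np.mgrid[:384,:512]
    P=np.stack([(u-K[0,2])/K[0,0]*d,(v-K[1,2])/K[1,1]*d,d],-1)
    return (P-t)@R
def proj(n,X):
    K,R,t=cal(n); p=K@(R@np.asarray(X)+t); return p[:2]/p[2]
def tri(u1,u2):
    A=[]
    for n,(u,v) in(('top',u1),('side',u2)):
        K,R,t=cal(n); P=K@np.c_[R,t]; A+=[u*P[2]-P[0],v*P[2]-P[1]]
    x=np.linalg.svd(A)[2][-1]; return x[:3]/x[3]
E
```

```text
(no output)
```

View pics/topc.png

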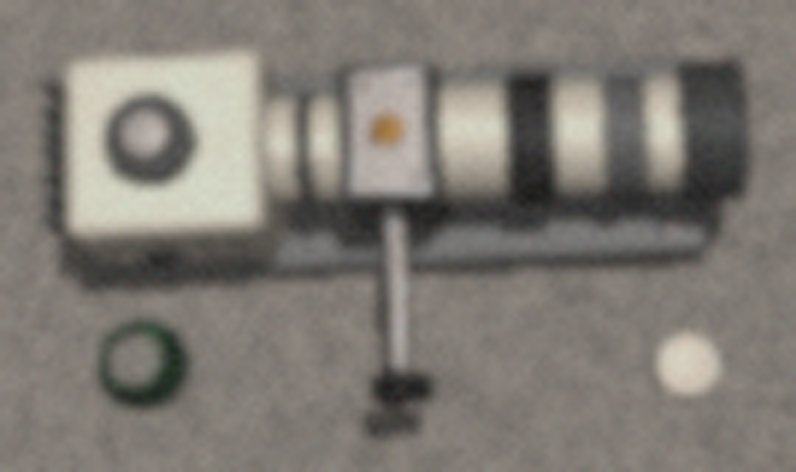

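View pics/sidec.png

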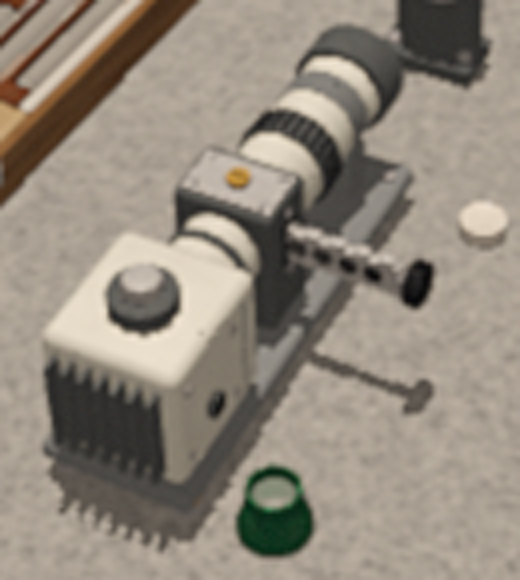

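The top crop shows the key at full-frame (169.9,192.5), the brass cap at (210.6,192.0) and the knob's outer edge at about (213.3,238). The side crop shows the key at (205.5,234.3), the brass cap at (229.5,209.5) and the knob face at about (275,236).

Run:
```python
from h import *
np.set_printoptions(precision=4,suppress=True)
key=[onplane('top',169.9,192.5,.119),onplane('side',205.5,234.3,.119),tri((169.9,192.5),(205.5,234.3))]
cap=[onplane('top',210.6,192,.104),onplane('side',229.5,209.5,.104),tri((210.6,192),(229.5,209.5))]
kn=[onplane('top',213.3,238,.070),onplane('side',275,236,.070),onplane('top',213.3,235.6,.07)]
for a in(key,cap,kn): print(np.array(a))
k=np.mean(key[:2],0)-np.mean(cap[:2],0); print('dist',np.hypot(*k[:2]))
for n in('top','side'):
    d=np.load(f'pics/{n}0.npz')['d']; C=cloud(n,d)
    B=C[(C[...,2]>.055)&(C[...,2]<.09)&(np.abs(C[...,1]-kn[0][1])<.03)&(np.abs(C[...,0]-kn[0][0]-.0)<.035)]
    print(n,len(B)); print(B[np.argsort(B[:,0])][:25])
    H=C[(abs(C[...,2]-.098)<.003)&(abs(C[...,1]-key[0][1])<.06)&(abs(C[...,0]-key[0][0])<.06)]
    r=cv2.minAreaRect((H[:,:2]*1000).astype(np.float32)); print(r)
```

```text
[[0.5836 0.2037 0.119 ]
 [0.5843 0.2067 0.119 ]
 [0.585  0.2045 0.1163]]
[[0.587  0.1114 0.104 ]
 [0.5879 0.114  0.104 ]
 [0.5883 0.1119 0.1018]]
[[0.4831 0.107  0.07  ]
 [0.4892 0.1075 0.07  ]
 [0.4888 0.107  0.07  ]]
dist 0.09256348222181725
top 89
[[0.4827 0.112  0.0743]
 [0.483  0.1099 0.0717]
 [0.4831 0.1076 0.0707]
 [0.4831 0.1053 0.07  ]
 [0.4831 0.1171 0.0705]
 [0.4832 0.1148 0.0697]
 [0.4833 0.1008 0.0673]
 [0.484  0.1037 0.0613]
 [0.4843 0.1021 0.0814]
 [0.4843 0.1114 0.0817]
 [0.4844 0.1068 0.0805]
 [0.4844 0.1092 0.0804]
 [0.4845 0.1046 0.0799]
 [0.4845 0.1    0.0789]
 [0.4846 0.114  0.0793]
 [0.485  0.119  0.0756]
 [0.4851 0.1167 0.0748]
 [0.4853 0.0982 0.0712]
 [0.4859 0.0963 0.0648]
 [0.4865 0.109  0.0832]
 [0.4868 0.1116 0.0803]
 [0.4869 0.107  0.0789]
 [0.487  0.1163 0.0792]
 [0.487  0.114  0.0787]
 [0.487  0.1024 0.0778]]
((583.9165649414062, 192.14964294433594), (72.11932373046875, 96.48253631591797), 1.3964067697525024)
side 172
[[0.4835 0.1146 0.0679]
 [0.4846 0.1082 0.0756]
 [0.4847 0.112  0.0678]
 [0.4848 0.1165 0.0719]
 [0.4848 0.1074 0.0692]
 [0.4848 0.1122 0.0764]
 [0.4849 0.1119 0.0704]
 [0.4849 0.1028 0.0706]
 [0.4849 0.1113 0.0614]
 [0.485  0.1071 0.0716]
 [0.4851 0.1023 0.0672]
 [0.4851 0.1025 0.073 ]
 [0.4852 0.1074 0.0829]
 [0.4853 0.1069 0.0769]
 [0.4853 0.1157 0.0765]
 [0.4853 0.1149 0.0616]
 [0.4854 0.1197 0.0717]
 [0.4854 0.1149 0.0645]
 [0.4854 0.1058 0.0618]
 [0.4855 0.1151 0.0731]
 [0.4856 0.111  0.0832]
 [0.4856 0.1016 0.0748]
 [0.4857 0.1007 0.0627]
 [0.4858 0.1143 0.0666]
 [0.4858 0.1103 0.0769]]
((584.6244506835938, 202.54705810546875), (73.74310302734375, 79.67849731445312), 2.4871299266815186)
```

```bash
python3 -m inch '{"dp":[[0,0,0],[0,0,0],[0,0,0],[0,0,0],[-20,-32,0],[-20,-32,0],[-20,-32,0],[-20,-32,0]],"twist":[-5.2,-5.2,-5.2,0,0,0,0,0]}' 0
```

```text
clock: 0.77
tool_pos: [0.2184, 0.433, 0.2309]
ee_rot: [-0.0, -0.018, 1.0, -0.0]
force: [1.0, 0.2, 0.1]
grip_width: -0.0001
finger_force: 0.0
```

```bash
python3 -m inch '{"dp":[[-22,-33,0],[-22,-33,0],[-22,-33,0],[-22,-33,0],[-22,-33,0],[-22,-33,0],[-22,-33,0],[-22,-33,0]],"twist":[0,0,0,0,0,0,0,0]}'
```

```text
clock: 1.43
tool_pos: [0.4047, 0.1756, 0.2314]
ee_rot: [0.0, -0.017, 1.0, 0.0]
force: [1.4, 1.5, 0.2]
grip_width: 0.0002
finger_force: 0.0
```

```bash
python3 -m inch '{"dp":[[-10,-23,10],[-10,-23,20],[-10,-23,30],[0,0,35],[0,0,35],[0,0,30],[0,0,12],[0,0,0]],"twist":[0,0,0,0,0,0,0,0]}'
```

```text
clock: 2.1
tool_pos: [0.4349, 0.1094, 0.0564]
ee_rot: [-0.003, -0.018, 1.0, -0.0]
force: [-0.2, -0.0, -0.3]
grip_width: -0.0002
finger_force: 0.0
```

```bash
python3 -m inch '{"dp":[[-5,-2,-1],[-5,0,0],[-5,0,0],[-5,0,0],[-5,0,0],[-3,0,0],[0,0,0],[0,0,0]],"twist":[0,0,0,0,0,0,0,0]}'
python3 - <<'E'
from bench import vision
import cv2,numpy as np
p=vision.grab_frame('side')[0][200:280,210:330,::-1]; q=vision.grab_frame('top')[0][170:270,150:280,::-1]
f=lambda a:cv2.resize(a,(390,300),interpolation=cv2.INTER_CUBIC)
cv2.imwrite('pics/a1.png',np.hstack([f(p),f(q)]))
E
```

```text
clock: 2.77
tool_pos: [0.4648, 0.1087, 0.0603]
ee_rot: [-0.0, -0.019, 1.0, -0.0]
force: [-0.3, 0.2, -0.1]
grip_width: -0.0003
finger_force: 0.0
```

View pics/a1.png

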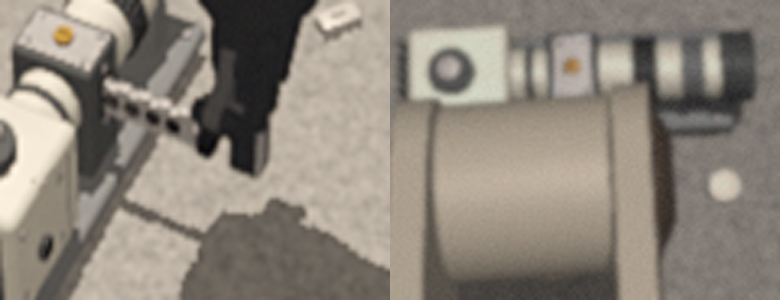

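The side half shows the shut fingertips just in front of the knob at its height. In the top half the arm hides the knob. I'll push slowly from here.

```bash
python3 -m inch '{"dp":[[-1,0,0],[-1,0,0],[-1,0,0],[-1,0,0],[-1,0,0],[0,0,0],[0,0,0],[0,0,0]],"twist":[0,0,0,0,0,0,0,0]}'
```

```text
clock: 3.53
tool_pos: [0.4698, 0.1089, 0.0603]
ee_rot: [-0.0, -0.019, 1.0, -0.0]
force: [0.5, 0.8, 0.2]
grip_width: 0.0003
finger_force: 0.0
```

```bash
python3 -m inch '{"dp":[[-0.5,0,0],[-0.5,0,0],[-0.5,0,0],[-0.5,0,0],[-0.5,0,0],[-0.5,0,0],[-0.5,0,0],[-0.5,0,0]],"twist":[0,0,0,0,0,0,0,0]}'
```

```text
clock: 4.2
tool_pos: [0.4738, 0.1091, 0.0603]
ee_rot: [-0.0, -0.019, 1.0, -0.0]
force: [0.2, 0.1, 0.9]
grip_width: 0.0001
finger_force: 0.0
```

```bash
python3 -m inch '{"dp":[[-0.5,0,0],[-0.5,0,0],[-0.5,0,0],[-0.5,0,0],[-0.5,0,0],[-0.5,0,0],[-0.5,0,0],[-0.5,0,0]],"twist":[0,0,0,0,0,0,0,0]}'
```

```text
clock: 4.87
tool_pos: [0.4777, 0.1092, 0.0603]
ee_rot: [-0.0, -0.019, 1.0, -0.0]
force: [-1.9, 0.3, 1.0]
grip_width: -0.0003
finger_force: 0.9
```

```bash
python3 -m inch '{"dp":[[-0.5,0,0],[-0.5,0,0],[-0.5,0,0],[-0.5,0,0],[-0.5,0,0],[-0.5,0,0],[-0.5,0,0],[-0.5,0,0]],"twist":[0,0,0,0,0,0,0,0]}'
```

```text
clock: 5.53
tool_pos: [0.4818, 0.1094, 0.0603]
ee_rot: [-0.0, -0.019, 1.0, -0.0]
force: [-1.8, 0.1, 0.1]
grip_width: 0.0004
finger_force: 0.9
```

```bash
python3 -m inch '{"dp":[[-0.5,0,0],[-0.5,0,0],[-0.5,0,0],[-0.5,0,0],[0,0,0],[0,0,0],[0,0,0],[0,0,0]],"twist":[0,0,0,0,0,0,0,0]}'
```

```text
clock: 6.2
tool_pos: [0.4839, 0.1095, 0.0604]
ee_rot: [0.0, -0.019, 1.0, -0.0]
force: [-0.5, -0.4, -0.3]
grip_width: -0.0004
finger_force: 0.0
```

```bash
python3 -m inch '{"dp":[[-0.5,0,0],[-0.5,0,0],[-0.5,0,0],[-0.5,0,0],[0,0,0],[0,0,0],[0,0,0],[0,0,0]],"twist":[0,0,0,0,0,0,0,0]}'
```

```text
clock: 6.87
tool_pos: [0.4858, 0.1095, 0.0603]
ee_rot: [0.0, -0.019, 1.0, -0.0]
force: [0.4, 1.3, -0.2]
grip_width: 0.0
finger_force: 0.0
```

```bash
python3 -m inch '{"dp":[[-0.5,0,0],[-0.5,0,0],[-0.5,0,0],[-0.5,0,0],[0,0,0],[0,0,0],[0,0,0],[0,0,0]],"twist":[0,0,0,0,0,0,0,0]}'
```

```text
clock: 7.53
tool_pos: [0.4879, 0.1096, 0.0603]
ee_rot: [0.0, -0.019, 1.0, -0.0]
force: [0.0, -0.6, -0.4]
grip_width: -0.0
finger_force: 0.0
```

```bash
python3 -m inch '{"dp":[[-0.5,0,0],[-0.5,0,0],[-0.5,0,0],[-0.5,0,0],[0,0,0],[0,0,0],[0,0,0],[0,0,0]],"twist":[0,0,0,0,0,0,0,0]}'
```

```text
clock: 8.2
tool_pos: [0.4898, 0.1097, 0.0603]
ee_rot: [0.0, -0.019, 1.0, -0.0]
force: [-0.5, 0.5, 0.0]
grip_width: -0.0001
finger_force: 0.0
```

```bash
python3 -m inch '{"dp":[[-0.5,0,0],[-0.5,0,0],[0,0,0],[0,0,0],[0,0,0],[0,0,0],[0,0,0],[0,0,0]],"twist":[0,0,0,0,0,0,0,0]}'
```

```text
clock: 8.87
tool_pos: [0.4908, 0.1097, 0.0603]
ee_rot: [-0.0, -0.019, 1.0, -0.0]
force: [0.1, 0.3, -0.2]
grip_width: 0.0001
finger_force: 0.0
```

```bash
python3 -m inch '{"dp":[[-0.5,0,0],[-0.5,0,0],[0,0,0],[0,0,0],[0,0,0],[0,0,0],[0,0,0],[0,0,0]],"twist":[0,0,0,0,0,0,0,0]}'
```

```text
clock: 9.53
tool_pos: [0.4918, 0.1098, 0.0603]
ee_rot: [-0.0, -0.019, 1.0, -0.0]
force: [-0.8, 0.1, -0.6]
grip_width: -0.0001
finger_force: 0.0
```

```bash
python3 -m inch '{"dp":[[-0.5,0,0],[-0.5,0,0],[0,0,0],[0,0,0],[0,0,0],[0,0,0],[0,0,0],[0,0,0]],"twist":[0,0,0,0,0,0,0,0]}'
```

```text
clock: 10.2
tool_pos: [0.4928, 0.1098, 0.0603]
ee_rot: [-0.0, -0.019, 1.0, -0.0]
force: [-0.0, 0.4, -0.2]
grip_width: -0.0002
finger_force: 0.0
```

```bash
python3 -m inch '{"dp":[[-0.5,0,0],[-0.5,0,0],[0,0,0],[0,0,0],[0,0,0],[0,0,0],[0,0,0],[0,0,0]],"twist":[0,0,0,0,0,0,0,0]}'
```

```text
clock: 10.87
tool_pos: [0.4938, 0.1098, 0.0603]
ee_rot: [-0.0, -0.019, 1.0, -0.0]
force: [-0.0, -1.5, 0.7]
grip_width: 0.0003
finger_force: 0.0
```

Run:
```python
from bench import vision
import cv2,numpy as np
P,d=vision.grab_frame('side'); np.savez('pics/s2.npz',p=P,d=d)
p=P[205:265,215:295,::-1]
cv2.imwrite('pics/a2.png',cv2.resize(p,(800,600),interpolation=cv2.INTER_CUBIC))
```

```text
(no output)
```

View pics/a2.png

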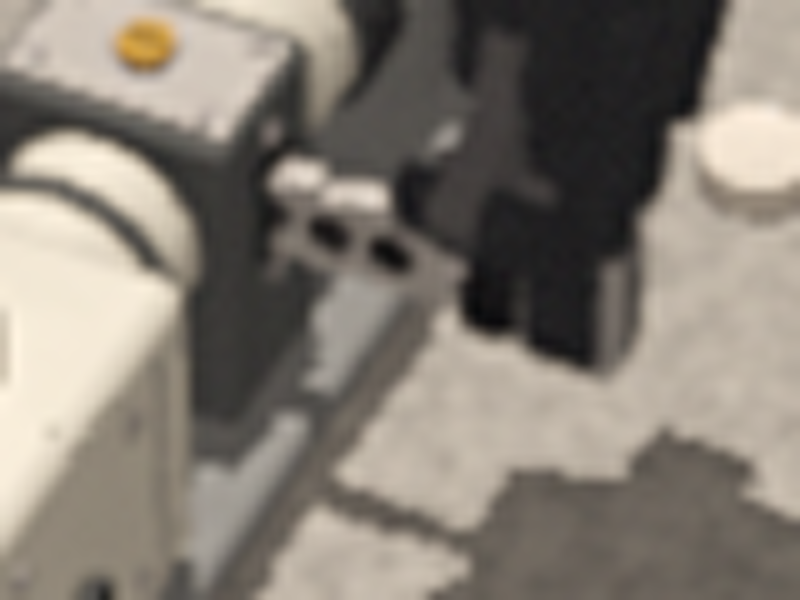

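The slide has moved in. The inner bottom edge of the knob is now near full-frame (261.2,234.5), and was near (270.8,237.5). The fingertips are right behind it. I'll turn that into millimetres.

Run:
```python
from h import *
np.set_printoptions(precision=4,suppress=True)
print(onplane('side',270.8,237.5,.064),onplane('side',261.2,234.5,.064))
# correlate bar/knob: dark knob vs bright bar edge along projected slide line in both frames
u=np.array([.9993,.037,0]);f=np.array([.4845,.109,.07])
for nm in('side0','s2'):
    g=cv2.cvtColor(np.load(f'pics/{nm}.npz')['p'],cv2.COLOR_RGB2GRAY).astype(np.float32)
    for z in(-.006,-.003,0):
        pts=np.array([proj('side',f+[0,.003,z]+u*s) for s in np.arange(-.01,.075,.002)],np.float32)
        print(nm,z,cv2.remap(g,pts[:,:1].copy(),pts[:,1:].copy(),1).ravel().astype(int).tolist())
```

```text
[0.4972 0.1098 0.064 ] [0.5179 0.1113 0.064 ]
side0 -0.006 [161, 162, 163, 164, 162, 131, 64, 20, 12, 13, 15, 39, 76, 104, 114, 113, 118, 117, 113, 114, 107, 106, 113, 115, 108, 103, 95, 88, 97, 107, 113, 113, 110, 107, 102, 100, 101, 107, 107, 98, 89, 93, 91]
side0 -0.003 [159, 160, 162, 164, 149, 92, 26, 14, 18, 19, 18, 35, 68, 93, 101, 103, 103, 96, 74, 60, 56, 66, 83, 98, 95, 77, 61, 57, 71, 90, 102, 97, 83, 69, 65, 78, 91, 103, 100, 80, 69, 73, 71]
side0 0 [158, 161, 165, 167, 133, 58, 16, 18, 24, 22, 22, 40, 72, 97, 99, 102, 102, 82, 38, 17, 22, 35, 65, 88, 75, 38, 26, 29, 41, 77, 91, 75, 53, 39, 40, 50, 71, 91, 76, 53, 46, 46, 46]
s2 -0.006 [177, 179, 180, 173, 139, 112, 95, 64, 35, 29, 28, 28, 28, 28, 35, 52, 42, 22, 17, 16, 15, 34, 82, 119, 120, 113, 113, 113, 117, 118, 117, 119, 121, 126, 127, 118, 104, 107, 112, 110, 111, 115, 106]
s2 -0.003 [174, 177, 178, 154, 108, 103, 95, 64, 36, 29, 31, 31, 33, 33, 35, 51, 43, 24, 19, 20, 16, 30, 70, 106, 117, 117, 117, 111, 91, 74, 72, 79, 94, 111, 111, 90, 69, 73, 85, 101, 113, 112, 90]
s2 0 [175, 178, 174, 132, 91, 103, 95, 65, 39, 31, 31, 32, 32, 32, 37, 50, 41, 24, 21, 21, 18, 32, 72, 111, 121, 119, 116, 94, 47, 29, 30, 38, 71, 101, 89, 53, 34, 36, 47, 87, 104, 89, 59]
```

Knob edge and bar holes have both shifted 20 mm, so the slide is in its first click and started at about 2 mm. I'll go on.

```bash
python3 -m inch '{"dp":[[-0.5,0,0],[-0.5,0,0],[0,0,0],[-0.5,0,0],[-0.5,0,0],[0,0,0],[0,0,0],[0,0,0]],"twist":[0,0,0,0,0,0,0,0]}'
```

```text
clock: 11.58
tool_pos: [0.4958, 0.1099, 0.0603]
ee_rot: [-0.0, -0.019, 1.0, -0.0]
force: [-0.2, 0.3, 0.2]
grip_width: -0.0002
finger_force: 0.0
```

```bash
python3 -m inch '{"dp":[[-0.5,0,0],[-0.5,0,0],[-0.5,0,0],[-0.5,0,0],[0,0,0],[0,0,0],[0,0,0],[0,0,0]],"twist":[0,0,0,0,0,0,0,0]}'
```

```text
clock: 12.25
tool_pos: [0.4975, 0.11, 0.0602]
ee_rot: [-0.0, -0.019, 1.0, -0.0]
force: [-5.0, -0.2, 1.6]
grip_width: -0.0003
finger_force: 2.6
```

```bash
python3 -m inch '{"dp":[[-0.5,0,0],[-0.5,0,0],[-0.5,0,0],[-0.5,0,0],[0,0,0],[0,0,0],[0,0,0],[0,0,0]],"twist":[0,0,0,0,0,0,0,0]}'
```

```text
clock: 12.92
tool_pos: [0.4999, 0.1101, 0.0603]
ee_rot: [0.0, -0.019, 1.0, -0.0]
force: [-0.6, 1.0, -1.1]
grip_width: -0.0001
finger_force: 0.8
```

```bash
python3 -m inch '{"dp":[[-0.5,0,0],[-0.5,0,0],[-0.5,0,0],[-0.5,0,0],[0,0,0],[0,0,0],[0,0,0],[0,0,0]],"twist":[0,0,0,0,0,0,0,0]}'
```

```text
clock: 13.58
tool_pos: [0.502, 0.1101, 0.0604]
ee_rot: [0.0, -0.019, 1.0, -0.0]
force: [-0.8, 0.0, 0.2]
grip_width: -0.0002
finger_force: 0.0
```

```bash
python3 -m inch '{"dp":[[-0.5,0,0],[-0.5,0,0],[-0.5,0,0],[-0.5,0,0],[0,0,0],[0,0,0],[0,0,0],[0,0,0]],"twist":[0,0,0,0,0,0,0,0]}'
```

```text
clock: 14.25
tool_pos: [0.5038, 0.1102, 0.0603]
ee_rot: [0.0, -0.019, 1.0, -0.0]
force: [0.0, -0.7, -0.5]
grip_width: 0.0001
finger_force: 0.0
```

```bash
python3 -m inch '{"dp":[[-0.5,0,0],[-0.5,0,0],[-0.5,0,0],[-0.5,0,0],[0,0,0],[0,0,0],[0,0,0],[0,0,0]],"twist":[0,0,0,0,0,0,0,0]}'
python3 - <<'E'
from h import *
P,d=vision.grab_frame('side'); np.savez('pics/s3.npz',p=P,d=d)
u=np.array([.9993,.037,0]);f=np.array([.4845,.109,.07])
g=cv2.cvtColor(P,cv2.COLOR_RGB2GRAY).astype(np.float32)
for z in(-.006,0):
    pts=np.array([proj('side',f+[0,.003,z]+u*s) for s in np.arange(.01,.075,.002)],np.float32)
    print(z,cv2.remap(g,pts[:,:1].copy(),pts[:,1:].copy(),1).ravel().astype(int).tolist())
E
```

```text
clock: 14.92
tool_pos: [0.5057, 0.1103, 0.0603]
ee_rot: [-0.0, -0.019, 1.0, -0.0]
force: [-0.9, -0.5, -0.2]
grip_width: 0.0003
finger_force: 0.0
-0.006 [148, 115, 95, 66, 30, 25, 29, 28, 27, 25, 39, 89, 110, 71, 27, 16, 20, 17, 26, 72, 109, 122, 123, 126, 125, 117, 103, 106, 112, 109, 109, 114, 105]
0 [95, 100, 99, 69, 36, 30, 31, 32, 31, 31, 31, 38, 36, 27, 20, 21, 20, 16, 25, 77, 108, 117, 117, 111, 87, 48, 27, 30, 41, 83, 102, 87, 55]
```

The slide has moved another 14 mm and is in its second click. The next contact should come at TCP x of about 0.5103.

```bash
python3 -m inch '{"dp":[[-0.5,0,0],[-0.5,0,0],[-0.5,0,0],[-0.5,0,0],[-0.5,0,0],[-0.5,0,0],[-0.5,0,0],[-0.5,0,0]],"twist":[0,0,0,0,0,0,0,0]}'
```

```text
clock: 15.63
tool_pos: [0.5098, 0.1105, 0.0603]
ee_rot: [-0.0, -0.019, 1.0, -0.0]
force: [-0.6, -0.2, -0.1]
grip_width: -0.0005
finger_force: 0.0
```

```bash
python3 -m inch '{"dp":[[-0.5,0,0],[-0.5,0,0],[-0.5,0,0],[-0.5,0,0],[0,0,0],[0,0,0],[0,0,0],[0,0,0]],"twist":[0,0,0,0,0,0,0,0]}'
```

```text
clock: 16.3
tool_pos: [0.5116, 0.1105, 0.0602]
ee_rot: [-0.0, -0.019, 1.0, -0.0]
force: [-5.3, 0.1, 1.5]
grip_width: -0.0
finger_force: 2.3
```

```bash
python3 -m inch '{"dp":[[-0.5,0,0],[-0.5,0,0],[-0.5,0,0],[-0.5,0,0],[0,0,0],[0,0,0],[0,0,0],[0,0,0]],"twist":[0,0,0,0,0,0,0,0]}'
```

```text
clock: 16.97
tool_pos: [0.5139, 0.1106, 0.0603]
ee_rot: [0.0, -0.019, 1.0, -0.0]
force: [-2.6, 0.2, -0.9]
grip_width: -0.0001
finger_force: 0.7
```

```bash
python3 -m inch '{"dp":[[-0.5,0,0],[-0.5,0,0],[0,0,0],[0,0,0],[0,0,0],[0,0,0],[0,0,0],[0,0,0]],"twist":[0,0,0,0,0,0,0,0]}'
```

```text
clock: 17.63
tool_pos: [0.5149, 0.1107, 0.0604]
ee_rot: [0.0, -0.019, 1.0, -0.0]
force: [-0.8, 0.2, -0.4]
grip_width: 0.0001
finger_force: 0.2
```

```bash
python3 -m inch '{"dp":[[-0.5,0,0],[-0.5,0,0],[0,0,0],[0,0,0],[0,0,0],[0,0,0],[0,0,0],[0,0,0]],"twist":[0,0,0,0,0,0,0,0]}'
```

```text
clock: 18.3
tool_pos: [0.5158, 0.1107, 0.0603]
ee_rot: [0.0, -0.019, 1.0, -0.0]
force: [0.1, -0.5, 0.1]
grip_width: 0.0001
finger_force: 0.0
```

```bash
python3 -m inch '{"dp":[[-0.5,0,0],[-0.5,0,0],[0,0,0],[0,0,0],[0,0,0],[0,0,0],[0,0,0],[0,0,0]],"twist":[0,0,0,0,0,0,0,0]}';  cat > m.py <<'E'
from h import *
P,d=vision.grab_frame('side')
u=np.array([.9993,.037,0]);f=np.array([.4845,.109,.07])
g=cv2.cvtColor(P,cv2.COLOR_RGB2GRAY).astype(np.float32)
for z in(-.006,0):
    pts=np.array([proj('side',f+[0,.003,z]+u*s) for s in np.arange(.01,.085,.002)],np.float32)
    print(z,cv2.remap(g,pts[:,:1].copy(),pts[:,1:].copy(),1).ravel().astype(int).tolist())
E
python3 m.py
```

```text
clock: 18.97
tool_pos: [0.5168, 0.1107, 0.0603]
ee_rot: [0.0, -0.019, 1.0, -0.0]
force: [0.9, -0.7, -0.8]
grip_width: 0.0005
finger_force: 0.0
-0.006 [180, 178, 176, 175, 173, 157, 120, 106, 87, 49, 30, 28, 30, 29, 30, 30, 33, 45, 42, 25, 17, 21, 49, 95, 118, 115, 112, 117, 117, 106, 96, 101, 100, 77, 49, 45, 51, 54]
0 [179, 179, 177, 173, 149, 100, 95, 107, 90, 53, 32, 30, 33, 33, 31, 32, 35, 51, 43, 26, 19, 23, 58, 101, 117, 116, 117, 102, 58, 34, 30, 35, 53, 70, 63, 46, 51, 53]
```

The slide is about 7 mm past the second notch and has not snapped yet, so I'll continue in small steps.

```bash
python3 -m inch '{"dp":[[-0.5,0,0],[-0.5,0,0],[0,0,0],[0,0,0],[0,0,0],[0,0,0],[0,0,0],[0,0,0]],"twist":[0,0,0,0,0,0,0,0]}'; python3 m.py
```

```text
clock: 19.68
tool_pos: [0.5178, 0.1108, 0.0603]
ee_rot: [-0.0, -0.019, 1.0, -0.0]
force: [-0.6, 0.2, -0.2]
grip_width: -0.0002
finger_force: 0.0
-0.006 [180, 178, 176, 175, 175, 170, 144, 112, 99, 72, 39, 27, 27, 28, 29, 31, 30, 43, 36, 22, 17, 17, 31, 70, 111, 117, 113, 117, 117, 107, 97, 101, 99, 77, 49, 45, 51, 54]
0 [178, 178, 177, 175, 164, 122, 89, 104, 98, 69, 39, 31, 33, 33, 32, 32, 34, 42, 38, 26, 21, 17, 30, 70, 105, 116, 118, 114, 85, 49, 32, 30, 35, 36, 33, 43, 52, 53]
```

```bash
python3 -m inch '{"dp":[[-0.5,0,0],[-0.5,0,0],[0,0,0],[0,0,0],[0,0,0],[0,0,0],[0,0,0],[0,0,0]],"twist":[0,0,0,0,0,0,0,0]}'; python3 m.py
```

```text
clock: 20.4
tool_pos: [0.5188, 0.1108, 0.0603]
ee_rot: [0.0, -0.019, 1.0, -0.0]
force: [-0.1, 0.2, -0.1]
grip_width: -0.0
finger_force: 0.0
-0.006 [180, 178, 176, 174, 175, 177, 167, 129, 108, 85, 48, 28, 26, 27, 30, 31, 31, 30, 37, 33, 23, 17, 20, 49, 92, 109, 113, 117, 117, 111, 102, 103, 99, 73, 43, 45, 51, 53]
0 [179, 178, 176, 175, 173, 148, 98, 95, 107, 89, 50, 32, 31, 32, 32, 32, 32, 34, 39, 35, 25, 19, 21, 51, 95, 115, 117, 118, 104, 72, 43, 27, 25, 23, 28, 45, 53, 54]
```

```bash
python3 -m inch '{"dp":[[-0.5,0,0],[-0.5,0,0],[0,0,0],[0,0,0],[0,0,0],[0,0,0],[0,0,0],[0,0,0]],"twist":[0,0,0,0,0,0,0,0]}'; python3 m.py
```

```text
clock: 21.12
tool_pos: [0.5197, 0.1108, 0.0603]
ee_rot: [-0.0, -0.019, 1.0, -0.0]
force: [-0.4, 0.5, -0.3]
grip_width: 0.0002
finger_force: 0.0
-0.006 [180, 178, 175, 174, 174, 177, 173, 139, 111, 94, 66, 37, 27, 28, 30, 31, 31, 32, 52, 57, 40, 21, 15, 18, 19, 22, 48, 97, 114, 113, 110, 113, 104, 74, 40, 41, 52, 54]
0 [178, 178, 176, 175, 176, 170, 125, 88, 103, 96, 67, 40, 30, 31, 31, 33, 30, 31, 42, 37, 25, 22, 22, 19, 19, 31, 75, 106, 115, 117, 109, 85, 53, 26, 26, 45, 52, 54]
```

The slide has snapped another 14 mm and is in its third click. I'll retreat, lift and check it.

```bash
python3 -m inch '{"dp":[[2,0,0],[8,0,0],[10,0,0],[10,0,0],[0,0,-30],[0,0,-35],[0,0,-35],[0,0,-10]],"twist":[0,0,0,0,0,0,0,0]}'; python3 m.py
```

```text
clock: 21.83
tool_pos: [0.4903, 0.1098, 0.1755]
ee_rot: [0.003, -0.019, 1.0, 0.0]
force: [0.1, 0.2, 0.7]
grip_width: -0.0003
finger_force: 0.0
-0.006 [176, 175, 172, 170, 170, 173, 178, 183, 183, 178, 175, 176, 178, 163, 125, 97, 91, 94, 112, 93, 49, 20, 15, 17, 18, 21, 47, 95, 111, 110, 107, 110, 101, 71, 39, 41, 50, 53]
0 [175, 175, 173, 171, 171, 171, 174, 175, 174, 174, 173, 166, 139, 106, 91, 88, 100, 120, 99, 42, 18, 20, 26, 27, 26, 34, 71, 103, 113, 113, 105, 82, 51, 25, 25, 43, 50, 51]
```

```bash
python3 -m inch '{"dp":[[-16,15,0],[-16,15,0],[-16,15,0],[-16,15,0],[-16,16,0],[-17,16,0],[0,0,0],[0,0,0]],"twist":[0,0,0,0,0,0,0,0]}'; python3 m.py
python3 - <<'E'
from bench import vision
import cv2,numpy as np
p=vision.grab_frame('side')[0][190:270,180:286,::-1]
cv2.imwrite('pics/a3.png',cv2.resize(p,(795,600),interpolation=cv2.INTER_CUBIC))
E
```

```text
clock: 22.55
tool_pos: [0.5826, 0.2058, 0.169]
ee_rot: [-0.001, -0.02, 1.0, -0.0]
force: [-0.2, 0.4, -0.1]
grip_width: 0.0
finger_force: 0.0
-0.006 [174, 172, 169, 167, 167, 169, 175, 181, 180, 174, 172, 173, 176, 161, 123, 94, 89, 92, 110, 91, 47, 19, 15, 18, 17, 20, 46, 94, 110, 108, 104, 106, 99, 70, 37, 41, 49, 52]
0 [173, 172, 170, 169, 168, 169, 172, 173, 172, 171, 170, 164, 137, 104, 90, 86, 98, 118, 96, 40, 18, 19, 25, 26, 24, 32, 71, 102, 110, 111, 103, 79, 49, 25, 25, 41, 50, 51]
```

View pics/a3.png

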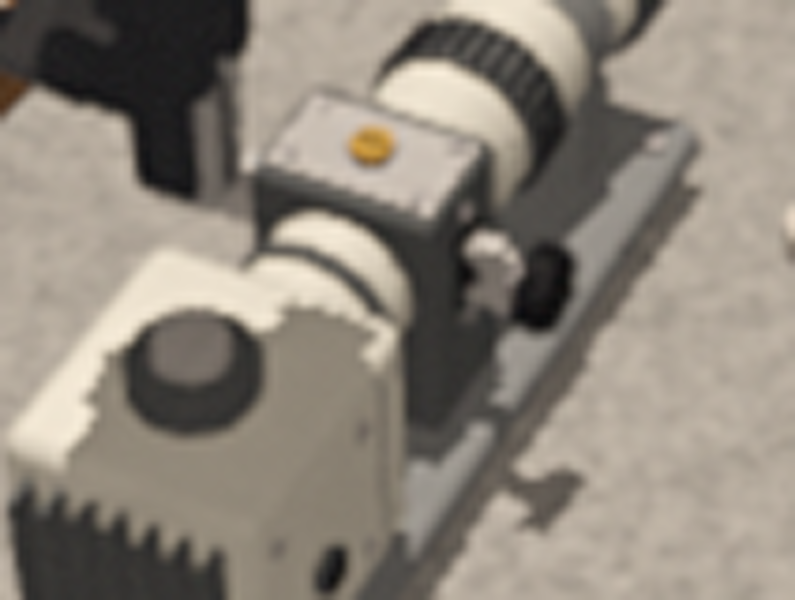

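The knob sits at about (252,228) in the full frame, steady in the third click. The fingertips hang about 50 mm above the key, so I'll press now.

```bash
python3 -m inch '{"dp":[[-1,-1,10],[0,0,12],[0,0,12],[0,0,9],[0,0,2],[0,0,0],[0,0,0],[0,0,0]],"twist":[0,0,0,0,0,0,0,0]}'
```

```text
clock: 23.32
tool_pos: [0.5845, 0.2044, 0.1259]
ee_rot: [0.0, -0.019, 1.0, 0.0]
force: [0.7, -0.3, 0.5]
grip_width: 0.0002
finger_force: 0.0
```

```bash
python3 -m inch '{"dp":[[0,0,1],[0,0,1],[0,0,1],[0,0,1],[0,0,1],[0,0,1],[0,0,0],[0,0,0]],"twist":[0,0,0,0,0,0,0,0]}'
```

```text
clock: 23.98
tool_pos: [0.5842, 0.2044, 0.1192]
ee_rot: [-0.0, -0.019, 1.0, -0.0]
force: [-0.1, -0.6, 0.2]
grip_width: 0.0
finger_force: 0.0
```

```bash
python3 -m inch '{"dp":[[0,0,1],[0,0,1],[0,0,0.5],[0,0,0],[0,0,0],[0,0,0],[0,0,0],[0,0,0]],"twist":[0,0,0,0,0,0,0,0]}'
```

```text
clock: 24.65
tool_pos: [0.5843, 0.2044, 0.1169]
ee_rot: [0.0, -0.019, 1.0, -0.0]
force: [1.6, -0.5, 3.1]
grip_width: 0.0002
finger_force: 1.2
```

```bash
python3 -m inch '{"dp":[[0,0,1],[0,0,0.5],[0,0,0.5],[0,0,0],[0,0,0],[0,0,0],[0,0,0],[0,0,0]],"twist":[0,0,0,0,0,0,0,0]}'
```

```text
clock: 25.32
tool_pos: [0.5843, 0.2044, 0.1148]
ee_rot: [0.0, -0.019, 1.0, -0.0]
force: [1.4, 0.6, 4.1]
grip_width: 0.0002
finger_force: 1.9
```

```bash
python3 -m inch '{"dp":[[0,0,0.5],[0,0,0.5],[0,0,0.3],[0,0,0],[0,0,0],[0,0,0],[0,0,0],[0,0,0]],"twist":[0,0,0,0,0,0,0,0]}'
```

```text
clock: 25.98
tool_pos: [0.5843, 0.2044, 0.1136]
ee_rot: [0.0, -0.019, 1.0, -0.0]
force: [1.8, 0.2, 5.0]
grip_width: 0.0
finger_force: 2.5
```

```bash
python3 -m inch '{"dp":[[0,0,-3],[0,0,-5],[0,0,-10],[0,0,-20],[0,0,-20],[0,0,-10],[0,0,0],[0,0,0]],"twist":[0,0,0,0,0,0,0,0]}'; python3 m.py
python3 - <<'E'
from bench import vision
import cv2,numpy as np
p=vision.grab_frame('side')[0][130:310,170:360,::-1]
cv2.imwrite('pics/a4.png',cv2.resize(p,(633,600),interpolation=cv2.INTER_CUBIC))
E
```

```text
clock: 26.65
tool_pos: [0.5842, 0.2044, 0.1814]
ee_rot: [0.0, -0.019, 1.0, -0.0]
force: [-0.5, 0.3, -0.7]
grip_width: 0.0001
finger_force: 0.0
-0.006 [173, 171, 168, 166, 166, 168, 174, 180, 179, 174, 172, 172, 175, 160, 122, 94, 88, 91, 109, 91, 48, 20, 15, 15, 17, 19, 45, 92, 108, 106, 104, 106, 97, 68, 36, 40, 48, 50]
0 [171, 171, 168, 167, 167, 168, 170, 172, 171, 169, 169, 163, 136, 103, 89, 86, 97, 117, 95, 40, 16, 20, 26, 26, 24, 32, 71, 100, 108, 110, 103, 80, 49, 23, 24, 43, 49, 51]
```

View pics/a4.png

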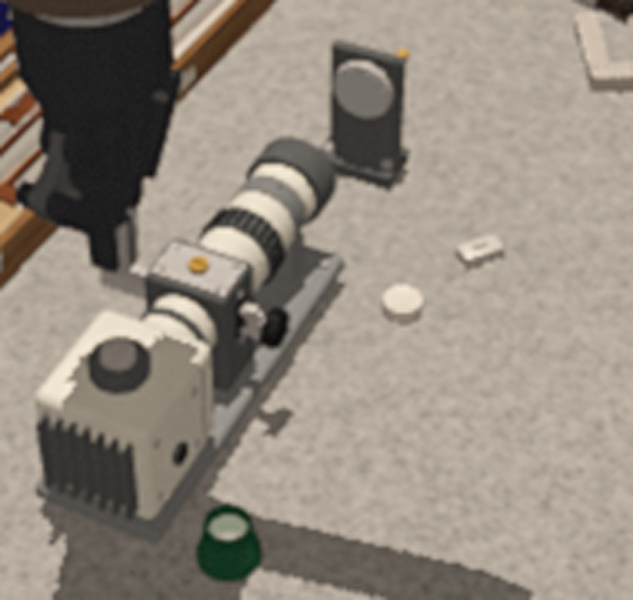

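The key is up at about (206,237) and the slide is unchanged. The mirror, cap, gauge block and loupe stand where they were, and the gripper is clear.

```bash
python3 -c "
from bench import robot
print(robot.hand_in())"
```

```text
the job is handed in; nothing more can be done
None
```

The job is handed in: the filter slide rests in its third click, the lamp key was then pressed right down (about 5 N) and released, and the mirror, cap, loupe and gauge block look unmoved in the last picture; no verdict was returned.

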